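# Index the swivel dish rack and feed the cutlery caddy home

## Task

Draw the spring index pin of the swivel dish rack, turn the rack one hole so that its empty bay faces the guide track, and let the pin drop fully into that hole and let go of it. Then pick up the wooden push stick and with it, not with the hand, push the cutlery caddy along the track, keeping it against the fence all the way, until it is fully home against the bay's back stop. Finally lay the stick down flat on the ledge clear of the rack and track, and leave everything else standing where it is.

Things in the scene. Friction and masses are not known exactly. Their poses are not given: they have to be found in the camera images.
- stand: Fixed foot of the swivel dish rack: steel disc 384 mm across. Origin on the ledge, on the rack's upright turning axis; z up; turned a little about z, differently each time. Round its rim a flat index ring, top 22 mm above the ledge: nine holes 40 deg apart at radius 170 mm, each 16 mm wide along the rim, 20 mm across. A straight track runs out along the stand's -y.
- fence_end (a point): Guide track, in stand axes: cement bed 31 mm high, x -57 to +43, y -153 to -340 mm, fixed to the stand. One aluminium fence along its +x side: inner face x = +43 mm, 12 mm thick, top 56 mm above the ledge; other side open. This point: inner end of the fence's face at bed height, (43, -153, 31) mm.
- rack (a joint): Rack angle on the stand, rad, positive anticlockwise from above. Starts near 0, pin in a hole; the empty bay faces the track at 0.698 (one hole on, anticlockwise). Other holes at -0.698 and 1.396, stops at -0.77 and 1.46. Friction about 0.12 N m; the pin's play in a hole is about +-0.022 rad.
- basket (a point): On the turning axis, at mid height of the rack's slotted wire basket: radius 156 mm, 184 to 228 mm above the ledge, with two plates and a clipped scoop reaching 370 mm. It overhangs the inner part of the pin's knob, so the hand must come to the knob from outside, tilted 25 to 45 deg from vertical. It turns with the lower deck (radius 150 mm, top 30 mm above the ledge, mugs upturned on it).
- index_pin (a joint): Lift of the spring index pin, m: 0 fully dropped in a hole, about 0.012 riding on the ring between holes, 0.026 at most; above 0.012 it is out of the hole. Upright, 10 mm thick, round tip, on a bracket of the rack; a spring pushes it down with about 5 N at the bottom and 8 N at the top of its travel.
- knob (a point): Centre of the pin's black ball knob, 36 mm across: 170 mm from the turning axis, 92 mm above the ledge with the pin dropped. Seen from the axis it lies at 95 deg from the stand's x axis at the start, 135 deg when one hole on. It moves with pin and rack. The bush below it tops out 55 mm above the ledge.
- next_hole (a point): Mouth of the hole into which the pin must drop: on the ring's top, 170 mm from the axis, 135 deg from the stand's x axis.
- bay (a point): On the lower deck, 30 mm above the ledge: where the centre of the caddy's underside lies when fully home in the empty bay, 93 mm from the turning axis. Turns with the rack. The bay is a channel 102 mm wide, open outward, with side cheeks and a back stop 28 mm high; the stop's face is 48 mm from the axis.
- caddy: Grey plastic cutlery caddy: open box 84 (its x) by 90 (its y) by 60 mm high, spoons in it to 120 mm, about 0.35 kg. Origin at the centre of its underside. Starts on the track, +x side within 3 mm of the fence, axes along the stand's, centre 205 to 255 mm from the turning axis. It slides freely.
- push_stick: Wooden push stick, 0.16 kg, lying on head and tail foot. Along its x: upright head board (outer face x = +101 mm, 62 wide, 66 high, 12 thick, bottom on the ledge); handle bar 22 wide (y), 24 high, centred 54 mm above the underside, x -99 to +91 mm; tail foot at x = -85 mm, 50 wide, 14 thick. Origin on the underside, mid length; z up.
- stick_grip (a point): Good place to grip the stick's handle bar: 15 mm behind its middle, in the centre of the bar, 54 mm above the underside.
- stick_face (a point): Middle of the outer face of the stick's head board, 33 mm above the underside; the face looks along the stick's x.
- brush: Blue plastic washing-up brush, 200 mm, lying on the ledge; leave alone. Origin under its middle.
- enamel_mug: White enamel mug, 84 mm across, 85 mm high, standing on the ledge; leave alone.
- soap_bar: Bar of laundry soap, 120 x 55 x 40 mm; leave alone.
- detergent: Detergent bottle, 70 mm across, 190 mm high; leave alone.
- wood_spoon: Wooden spoon, 180 mm, lying on the ledge beyond the end of the track; leave alone.
- tin: Steel tin, 76 mm across, 100 mm high; leave alone.
Not all that is in view belongs to the job. What is meant by the caddy is not purple, and is the larger of those in its own colour.

How it is judged:
On the way, in this order (a step that is already met when the one before it is completed fails the run):
1. the pin is drawn out of its hole (value of joint index_pin above 0.013 m), for 0.1 s.
2. the rack is one hole on, the pin has dropped fully into the hole and is let go (value of joint rack between 0.663 and 0.733 rad and value of joint index_pin below 0.003 m and contact force between the fingers and index_pin below 0.3 N), for 0.2 s.
3. the push stick is lifted off the ledge (height (world z) of push_stick above 0.02 m), for 0.2 s.
4. the caddy is home in the bay, pushed with the stick (horizontal distance between caddy and bay below 0.015 m and height (world z) of caddy below 0.04 m and angle between the y axis of caddy and the y axis of stand, either way round below 0.12 rad), for 0.1 s.
At the end, for the whole second after the job is handed in: Rack at 0.698 rad +-0.035, pin within 3 mm of fully dropped; caddy flat in the bay, within 15 mm of its home point and 0.12 rad of square to the track; push stick flat on the ledge (6 mm, 0.1 rad), touching neither stand, rack nor caddy; both at rest (all of step 4 and value of joint rack between 0.663 and 0.733 rad and value of joint index_pin below 0.003 m and height (world z) of push_stick below 0.006 m and angle between push_stick's own z axis and vertical below 0.1 rad and linear speed of each of push_stick, caddy below 0.01 m/s and contact force between push_stick and stand below 0.1 N and contact force between push_stick and caddy below 0.1 N and contact force between push_stick and rack below 0.1 N).
It fails at once if the hand touches the caddy (contact force between any of the fingers, the arm and caddy above 0.5 N).
It fails at once if the caddy leaves the fence (more than 10 mm off it or turned more than 0.12 rad) (x of caddy in the frame of stand below -0.0095 m or angle between the y axis of caddy and the y axis of stand, either way round above 0.12 rad).
It fails at once if a bystander is moved more than 30 mm (distance of any of brush, enamel_mug, soap_bar, detergent, wood_spoon, tin from where it was at the start of the episode above 0.03 m).
It also fails if it takes over 72 s, if anything falls off the work surface, if the arm or the gripper's body presses on something with over 40 N, if the wrist force passes 120 N, or if a joint passes its speed limit or range.

## Robot

A 6-joint arm with a two-finger parallel gripper is mounted at the origin on the work surface. World frame = base frame: x ahead of the robot, y to its left, z up, the work surface at z = 0. Lengths are in m, angles in rad, forces in N, time in s.
With the tool pointing down it reaches from about 0.325 to 0.775 m from the base axis. Payload 5.5 kg.
Tool frame: the origin (TCP) lies between the finger pads; the fingertips stand 8 mm ahead of it and the grasp point (between the pads) lies 11 mm behind it (tcp_to_tips is the distance from the TCP to the fingertips, in m); z points along the fingers, y is the line along which they close (so a half turn about z gives the same grasp; the last joint's range is limited). The gripper opens to 88 mm and grips with 3 to 60 N. Pads are 20 mm wide; open, the fingers measure 115 mm over their backs; the gripper's body (75 mm by 178 mm) begins 61 mm behind the grasp point.
Start: joints at [1.258, 0.091, 1.231, -0, 1.82, -0.057], TCP at [0.152, 0.58, 0.231] pointing down, gripper open.
Joint ranges: [-2.87, 2.87], [-0.86, 2.18], [0.17, 2.46], [-1.51, 4.65], [0.06, 2.69], [-2.65, 2.65]. Speed limits (rad/s): [2.57, 2.57, 3.01, 3.14, 3.14, 3.14].

## Interface

Orientations are given as a unit quaternion [w, x, y, z].
In Python, from bench import * gives the robot as it stands. Calls block until the motion is done:
- move_to(position, orientation): joint-space move of the TCP to a pose.
- move_l(position, speed=0.15, orientation=None): straight line of the TCP; orientation=None keeps the orientation; speed is the mean speed in m/s.
- movej(angles): joint-space move.
- gripper_open() and close(): open the fingers fully, or close them until they stop; the grip force is fixed at half the most.
- hold(seconds).
- inverse_kinematics(position, orientation): joint angles nearest the present ones, or None.
- state(): the state.
- get_image(name): name is "scene" or "top"; returns a dict with "frame" (400x640x3 uint8, blue, green, red), "depth" (400x640 float32, m along the optical axis (not along the pixel's ray), 0 where there is no reading), "camera_matrix" (3x3 intrinsics, pixels), "view" (4x4, takes a point from world to camera coordinates). Camera axes: x right, y up, looking along -z (the intrinsics and any distortion apply to the point x, -y, -z); pixel columns grow to the right and rows downward; lengths in m; the calibration is good to about 2 mm. A picture is of the moment at which its call begins.
A pose or a line that the arm cannot do raises IKError and nothing moves.
- job_done(): hands the job in; it is judged then, once.
The state is a dict: "time": time; "joint_pos": joint angles; "dq": joint speeds; "joint_torque": joint torques, N m; "ee_pos": TCP position; "ee_rot": TCP orientation; "ft_force": force on the tool from outside, world axes, zero at the start; "moment": the same for the moment, N m; "finger_gap": finger opening in m; "finger_force": force on a finger pad.
Only numpy, scipy, OpenCV 4.12 (cv2) and the standard library are available. Lean on these libraries where they do the work, as an engineer would, in place of code of your own. Each camera call takes 0.05 s, during which the arm holds its last target. There are 200 camera calls.

## Working session

There is one attempt and no reset: what is moved stays moved. The work goes in short steps, each a Python script; the robot and the scene stay as the last script left them, time stands still between calls to the robot, and variables do not carry over. Pictures are saved under pics/ and viewed, at most 11 in all, crops included, and the job is handed in when it is done.

```bash
mkdir -p pics
cat > h.py <<'E'
from bench import *
import numpy as np, cv2
from scipy.spatial.transform import Rotation as R
def cloud(im):
    K=im["camera_matrix"];V=np.array(im["view"]);d=im["depth"]
    v,u=np.mgrid[0:400,0:640]
    p=np.stack([(u-K[0][2])/K[0][0]*d,-(v-K[1][2])/K[1][1]*d,-d],-1)
    Vi=np.linalg.inv(V)
    return p@Vi[:3,:3].T+Vi[:3,3]
def q(M):
    x=R.from_matrix(M).as_quat();return [x[3],x[0],x[1],x[2]]
E
python3 - <<'E'
from h import *
for n in("top","scene"):
    im=get_image(n);cv2.imwrite(f"pics/{n}0.png",im["frame"]);np.savez(f"{n}0.npz",**im)
    print(n,np.array(im["camera_matrix"]),np.linalg.inv(im["view"]))
print(state())
E
```

```text
top [[412.77746264   0.         318.16227453]
 [  0.         412.77746264 201.87164462]
 [  0.           0.           1.        ]] [[ 3.69715688e-03  9.87003292e-01 -1.60657498e-01  2.55291673e-01]
 [-9.99989924e-01  4.05815738e-03  1.91895846e-03 -6.19233757e-04]
 [ 2.54599173e-03  1.60648785e-01  9.87008351e-01  1.54608313e+00]
 [ 0.00000000e+00  0.00000000e+00  0.00000000e+00  1.00000000e+00]]
scene [[443.59630594   0.         319.4303356 ]
 [  0.         443.59630594 200.38288144]
 [  0.           0.           1.        ]] [[ 0.33767695  0.89788236 -0.28245626  0.10118743]
 [-0.94123967  0.32003669 -0.10790925 -0.14958705]
 [-0.00649344  0.30229751  0.95319151  1.40167245]
 [ 0.          0.          0.          1.        ]]
{'time': 0.1, 'joint_pos': array([ 1.25832330e+00,  9.17811047e-02,  1.23175265e+00, -4.68882591e-05,
        1.81977820e+00, -5.67065647e-02]), 'dq': array([-0.00126932, -0.00197918, -0.00261901, -0.00132364,  0.00050531,
        0.00076746]), 'joint_torque': array([ 3.12862241e-03, -4.47855699e+01, -4.07570744e+01,  7.00841518e-02,
        2.83645542e-02, -9.77319201e-05]), 'ee_pos': array([0.15173781, 0.58024439, 0.22962864]), 'ee_rot': array([-1.35442410e-04,  1.27540612e-01,  9.91832976e-01, -8.49214381e-04]), 'ft_force': array([0.18166236, 0.19171214, 0.38040517]), 'moment': array([-0.06896586,  0.02100735, -0.02132378]), 'finger_force': 0.0, 'finger_gap': 0.0880624593357967}
```

View pics/top0.png

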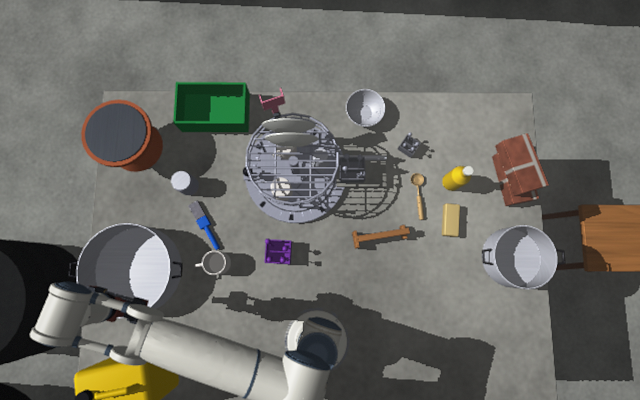

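View pics/scene0.png

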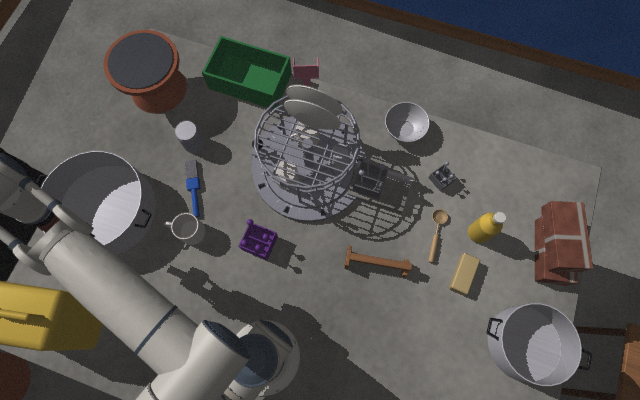

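Top view: the rack is at about (293,168), the track runs right to the caddy at about (360,170), and the stick is at (382,237). There are three caddy candidates: a purple one at (278,251), a small grey one at (410,145) and a larger grey one on the track at (360,170). The one on the track fits, being grey and larger. I'll confirm in a crop.

Run:
```python
from h import *
im=dict(np.load("top0.npz"))
c=im["frame"][100:235,230:430];cv2.imwrite("pics/top0c.png",cv2.resize(c,None,fx=4,fy=4,interpolation=cv2.INTER_CUBIC))
im=dict(np.load("scene0.npz"))
c=im["frame"][85:235,240:440];cv2.imwrite("pics/scene0c.png",cv2.resize(c,None,fx=4,fy=4,interpolation=cv2.INTER_CUBIC))
```

```text
(no output)
```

View pics/top0c.png

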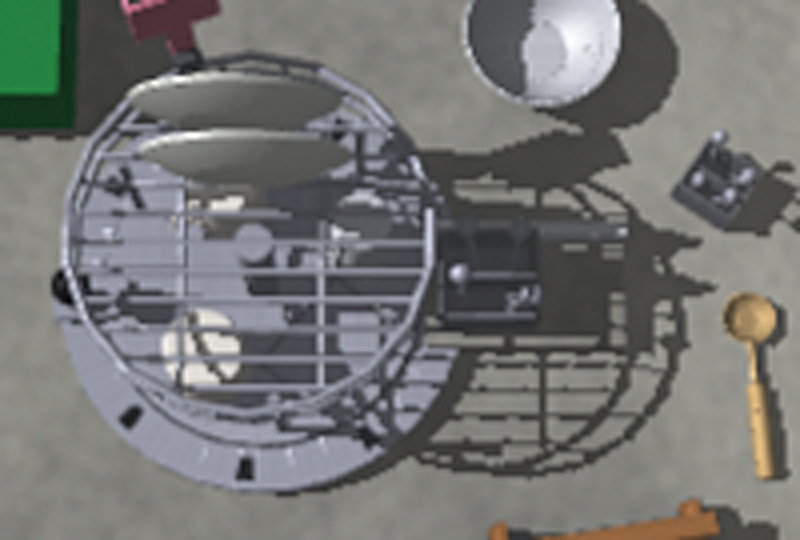

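View pics/scene0c.png

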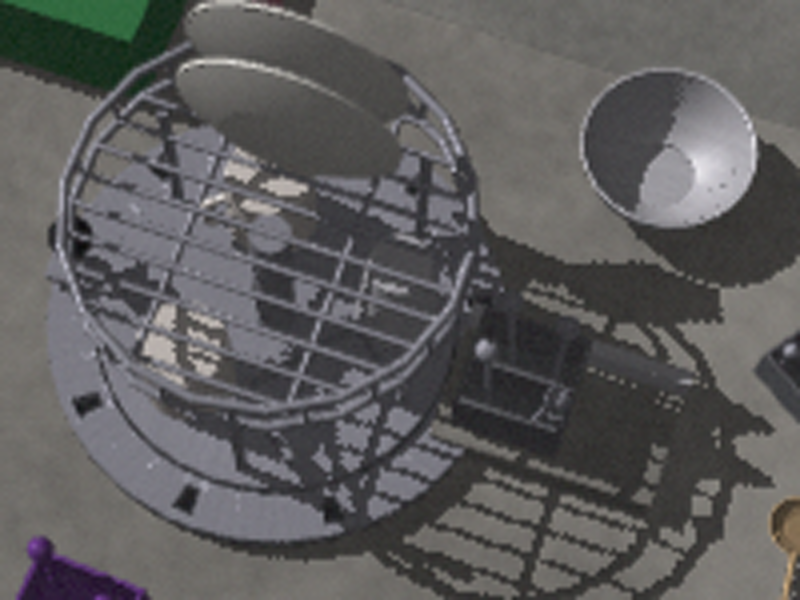

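The larger grey caddy on the track is confirmed: crop (490,280), top image about (352,170). It sits against the fence on its far side (+x). The knob is at about (246,172), and holes show at about (263,204) and (291,217). Now the measurements.

Run:
```python
from h import *
from scipy.optimize import least_squares
def ray(im,u,v,z):
    K=im["camera_matrix"];Vi=np.linalg.inv(im["view"])
    d=Vi[:3,:3]@np.array([(u-K[0,2])/K[0,0],-(v-K[1,2])/K[1,1],-1]);o=Vi[:3,3]
    return o+d*(z-o[2])/d[2]
seeds={"top":[(262.7,204.2),(291.2,216.7),(321.5,209)],"scene":[(262,186),(287,209),(323,212)]}
for n in("top","scene"):
    im=dict(np.load(n+"0.npz"));P=cloud(im);f=im["frame"];g=f.max(2)
    c0=ray(im,*((293,168) if n=="top" else (307,170)),0.02)[:2]
    m=(abs(P[...,2]-.022)<.005)&(np.hypot(*(P[...,:2]-[c0[0],c0[1]]).transpose(2,0,1))<.25)
    pts=P[m][:,:2]
    # outer edge: radial max by angle bins
    th=np.arctan2(*(pts-c0).T[::-1]);r=np.hypot(*(pts-c0).T)
    E=[]
    for a in np.arange(-np.pi,np.pi,.05):
        s=(th>=a)&(th<a+.05)
        if s.sum()>8:E.append(pts[s][np.argmax(r[s])])
    E=np.array(E)
    s=least_squares(lambda x:np.hypot(*(E-x[:2]).T)-.192,c0,loss="soft_l1",f_scale=.003)
    print(n,"rough",c0,"ring c",s.x,"res",np.sort(abs(s.fun))[[len(E)//2,-3]],len(E))
    H=[]
    for u,v in seeds[n]:
        u0,v0=int(u),int(v);w=f[v0-6:v0+8,u0-6:u0+8].max(2)
        t=cv2.connectedComponentsWithStats((w<75).astype(np.uint8))
        k=1+np.argmax(t[2][1:,4]);cu,cv_=t[3][k]+[u0-6,v0-6]
        p=ray(im,cu,cv_,.022);H.append(p[:2]);print(" hole",cu,cv_,t[2][k],p)
    a=np.radians([135,175]);
    s=least_squares(lambda x:(np.array(H[:2])-np.stack([x[0]+.17*np.cos(a+x[2]),x[1]+.17*np.sin(a+x[2])],1)).ravel(),[*c0,0])
    print(" holes fit",s.x,s.fun)
    # fence
    m=(abs(P[...,2]-.056)<.006)&(P[...,1]<c0[1]-.15)&(P[...,1]>c0[1]-.36)&(abs(P[...,0]-c0[0]-.05)<.06)
    q_=P[m];print(" fence",len(q_),q_.mean(0) if len(q_) else 0)
    if len(q_)>5:
        l=cv2.fitLine(q_[:,:2].astype(np.float32),cv2.DIST_HUBER,0,.01,.01).ravel();print(l,np.ptp(q_[:,1]),q_[:,1].min(),q_[:,1].max())
    # stick
    hsv=cv2.cvtColor(f,cv2.COLOR_BGR2HSV);m=cv2.inRange(hsv,(5,110,60),(17,255,255))>0
    m&=(P[...,0]>.1)&(P[...,0]<.6)&(P[...,1]>-.4)&(P[...,1]<-.05)
    q_=P[m];print(" stick",len(q_),q_.min(0),q_.max(0))
    b=q_[(q_[:,2]>.058)];l=cv2.fitLine(b[:,:2].astype(np.float32),cv2.DIST_HUBER,0,.01,.01).ravel();t=(b[:,:2]-l[2:])@l[:2]
    print(l,"t",t.min(),t.max(),"ends",l[2:]+l[:2]*t.min(),l[2:]+l[:2]*t.max(),"hist",np.histogram(t,8)[0])
    for z0,z1 in((.0,.05),(.058,.2)): pass
    # knob
    m=(g<60)&(abs(P[...,2]-.1)<.02)&(np.hypot(P[...,0]-c0[0],P[...,1]-c0[1])<.22)&(P[...,1]>c0[1]+.1)
    q_=P[m];print(" knob",len(q_),q_.mean(0) if len(q_) else 0)
    for nm,(lo,hi,bx) in {"purple":((130,80,30),(160,255,255),(0,1,-.5,.5))}.items():
        mm=cv2.inRange(hsv,lo,hi)>0;q_=P[mm];print(nm,q_.min(0),q_.max(0))
    # tall things near
    m=(P[...,2]>.08)&(P[...,0]<c0[0]+.05)&(P[...,1]>c0[1]+.15)&(P[...,1]<.45)&(P[...,0]>.25)
    print(" near knob tall",P[m].min(0),P[m].max(0))
```

```text
top rough [0.63356635 0.09240766] ring c [0.61983189 0.08193163] res [0.00110309 0.06619803] 78
 hole 262.0 203.88235294117646 [ 4  4  5  5 17] [0.49489516 0.20624376 0.022     ]
 hole 290.875 217.125 [ 4  5  4  5 16] [0.44549704 0.09765516 0.022     ]
 hole 321.45454545454544 208.95454545454547 [ 3  4  8  5 22] [ 0.47665006 -0.01596318  0.022     ]
 holes fit [0.61560509 0.08580139 0.00940236] [ 0.00062313  0.00136976 -0.00062313 -0.00136976]
 fence 125 [ 0.66782739 -0.18291786  0.05592976]
[ 0.0191904   0.9998158   0.6686724  -0.18163058] 0.17541407354647792 -0.2556957504060224 -0.08028167685954447
 stick 420 [ 0.33343951 -0.3324563  -0.00456606] [ 0.41611336 -0.13037801  0.07819492]
[ 0.16680811 -0.9859894   0.3770717  -0.22287227] t -0.089564443944013 0.10894924302644687 ends [ 0.36213163 -0.13456268] [ 0.39524533 -0.33029507] hist [74 43 37 40 37 39 37 42]
 knob 28 [0.60213311 0.25434792 0.10529307]
purple [ 0.25529167 -0.00061923 -0.00204155] [0.35860345 0.19354475 1.54608313]
 near knob tall [0.25061065 0.24755084 0.08024799] [0.6156272  0.4028523  0.11417159]
scene rough [0.5
[... 418 characters left out ...]
07] [ 0.00039462  0.00084223 -0.00039462 -0.00084223]
 fence 179 [ 0.65609736 -0.17378971  0.05580452]
[ 0.10473483 -0.99450016  0.66061336 -0.18147233] 0.18640805215114623 -0.25624561582613203 -0.06983756367498581
 stick 542 [ 0.10118743 -0.3297883   0.01438928] [ 0.41408272 -0.1300492   1.40167245]
[ 0.17825711 -0.98398393  0.37620887 -0.23187584] t -0.12999537497282285 0.09848378191505856 ends [ 0.35303627 -0.10396248] [ 0.39376431 -0.3287823 ] hist [ 19 100  65  62  63  65  64  66]
 knob 35 [0.60706799 0.24348372 0.10047531]
purple [ 0.10118743 -0.14958705 -0.00467501] [0.37758947 0.21079048 1.40167245]
 near knob tall [0.2506051  0.23199113 0.08024145] [0.64449583 0.449928   0.23274166]
```

Run:
```python
from h import *
from scipy.optimize import least_squares
for n in("top","scene"):
    im=dict(np.load(n+"0.npz"));P=cloud(im);f=im["frame"]
    m=(abs(P[...,2]-.056)<.004)&(P[...,1]<-.06)&(P[...,1]>-.27)&(P[...,0]>.65)&(P[...,0]<.685)
    q_=P[m];print(n,[(round(y,3),round(np.median(s),4),len(s)) for y in np.arange(-.26,-.06,.02) for s in [q_[(q_[:,1]>y)&(q_[:,1]<y+.02),0]] if len(s)])
    m=(abs(P[...,2]-.031)<.004)&(P[...,1]<-.09)&(P[...,1]>-.28)&(P[...,0]>.53)&(P[...,0]<.665)
    q_=P[m];print("bed xmin",[(round(y,3),round(s.min(),4)) for y in np.arange(-.28,-.1,.02) for s in [q_[(q_[:,1]>y)&(q_[:,1]<y+.02),0]] if len(s)],"ymin",q_[:,1].min())
    m=(abs(P[...,2]-.091)<.006)&(P[...,1]<-.05)&(P[...,1]>-.28)&(P[...,0]>.53)&(P[...,0]<.68)
    q_=P[m];print("caddy rim",len(q_),np.percentile(q_[:,:2],[2,98],axis=0))
    m=(P[...,0]>.3)&(P[...,0]<.45)&(P[...,1]>-.35)&(P[...,1]<-.1)&(P[...,2]>.008)&(P[...,2]<.09)
    q_=P[m];d=np.array([-.17,.985]);d/=np.linalg.norm(d);c=np.array([.378,-.2315]);t=(q_[:,:2]-c)@d;w=(q_[:,:2]-c)@[-d[1],d[0]]
    print("stick",[(round(a,2),len(w[s]),np.round([w[s].min(),w[s].max(),q_[s,2].max()],3)) for a in np.arange(-.12,.12,.02) for s in [(t>=a)&(t<a+.02)] if s.any()],t.min(),t.max())
# IK test for knob
c=np.array([.6165,.0832])
def pose(az,tilt,z,rad=.17,off=.011):
    o=np.array([np.cos(az),np.sin(az),0]);zt=-o*np.sin(tilt)-np.array([0,0,np.cos(tilt)])
    y=np.cross([0,0,1.],o);x=np.cross(y,zt);M=np.stack([x,y,zt],1)
    return np.append(c+rad*o[:2],z)+off*zt,M
for s in(1,-1):
  for tilt in(28,35,42):
    for az in(95,115,135):
        p,M=pose(np.radians(az),np.radians(tilt),.092);M=M*np.array([s,s,1])
        j=inverse_kinematics(p,q(M));p2,_=pose(np.radians(az),np.radians(tilt),.092,off=-.12);j2=inverse_kinematics(p2,q(M))
        print(s,tilt,az,None if j is None else np.round(j,2),j2 is not None)
```

```text
top [(np.float64(-0.26), np.float64(0.6714), 15), (np.float64(-0.24), np.float64(0.6715), 15), (np.float64(-0.22), np.float64(0.6677), 15), (np.float64(-0.2), np.float64(0.6683), 17), (np.float64(-0.18), np.float64(0.6745), 5), (np.float64(-0.16), np.float64(0.6715), 4), (np.float64(-0.14), np.float64(0.6721), 9), (np.float64(-0.12), np.float64(0.6565), 2), (np.float64(-0.1), np.float64(0.6718), 9)]
bed xmin [(np.float64(-0.26), np.float64(0.5662)), (np.float64(-0.24), np.float64(0.5635)), (np.float64(-0.22), np.float64(0.5631)), (np.float64(-0.2), np.float64(0.5632)), (np.float64(-0.18), np.float64(0.5629)), (np.float64(-0.16), np.float64(0.5661)), (np.float64(-0.14), np.float64(0.5657)), (np.float64(-0.12), np.float64(0.5629))] ymin -0.2582003937733969
caddy rim 114 [[ 0.57611305 -0.17228403]
 [ 0.65850939 -0.08225302]]
stick [(np.float64(-0.12), 4, array([-0.004,  0.038,  0.067])), (np.float64(-0.1), 79, array([-0.043,  0.061,  0.078])), (np.float64(-0.08), 41, array([-0.024,  0.091,  0.073])), (np.float64(-0.06), 39, array([-0.064,  0.01 ,  0.074])), (np.float64(-0.04), 40, array
[... 1972 characters left out ...]
0.072]))] -0.1161397939849238 0.09936880113531524
1 28 95 None False
1 28 115 None False
1 28 135 None False
1 35 95 None False
1 35 115 None False
1 35 135 None False
1 42 95 None False
1 42 115 None False
1 42 135 None False
-1 28 95 [ 0.56  0.44  1.16 -0.44  1.76  0.43] True
-1 28 115 [ 0.61  0.16  1.49 -0.48  1.58  0.19] True
-1 28 135 [ 0.61 -0.14  1.79 -0.49  1.42 -0.11] True
-1 35 95 [ 0.6   0.5   1.12 -0.54  1.82  0.46] True
-1 35 115 [ 0.67  0.2   1.48 -0.59  1.61  0.25] True
-1 35 135 [ 0.68 -0.13  1.82 -0.62  1.41 -0.02] True
-1 42 95 [ 0.64  0.56  1.08 -0.64  1.87  0.47] True
-1 42 115 [ 0.72  0.25  1.48 -0.7   1.64  0.31] True
-1 42 135 [ 0.74 -0.11  1.85 -0.74  1.42  0.08] True
```

```bash
cat >> h.py <<'E'
c=np.array([.6175,.083])
def pose(az,z=.092,rad=.17,back=0,tilt=35):
    az=np.radians(az);tilt=np.radians(tilt)
    o=np.array([np.cos(az),np.sin(az),0]);zt=-o*np.sin(tilt)-np.array([0,0,np.cos(tilt)])
    y=-np.cross([0,0,1.],o);x=np.cross(y,zt);M=np.stack([x,y,zt],1)
    return np.append(c+rad*o[:2],z)+(.011-back)*zt,q(M)
def st(t=""):
    s=state();print(t,round(s["time"],2),s["ee_pos"].round(4),"F",s["ft_force"].round(1),"gap",round(s["finger_gap"],4),"ff",round(float(np.max(s["finger_force"])),1))
E
python3 - <<'E'
from h import *
s=state();move_l([.17,.58,.36],.25);st()
p,o=pose(95,back=.2);move_to(p,o);st("pre")
p,o=pose(95,back=.0);move_l(p,.12,o);st("at")
im=get_image("scene");P=cloud(im)
cv2.imwrite("pics/s1.png",cv2.resize(im["frame"][60:260,160:420],None,fx=3,fy=3,interpolation=cv2.INTER_CUBIC))
E
```

```text
0.78 [0.17   0.5801 0.3585] F [ 0.5  0.4 -1.3] gap 0.0879 ff 0.0
pre 2.55 [0.5925 0.3614 0.2481] F [ 0.9  0.6 -1.1] gap 0.0881 ff 0.0
at 4.37 [0.6034 0.2466 0.0837] F [ 0.9 -0.3  0.1] gap 0.0881 ff 0.0
```

View pics/s1.png

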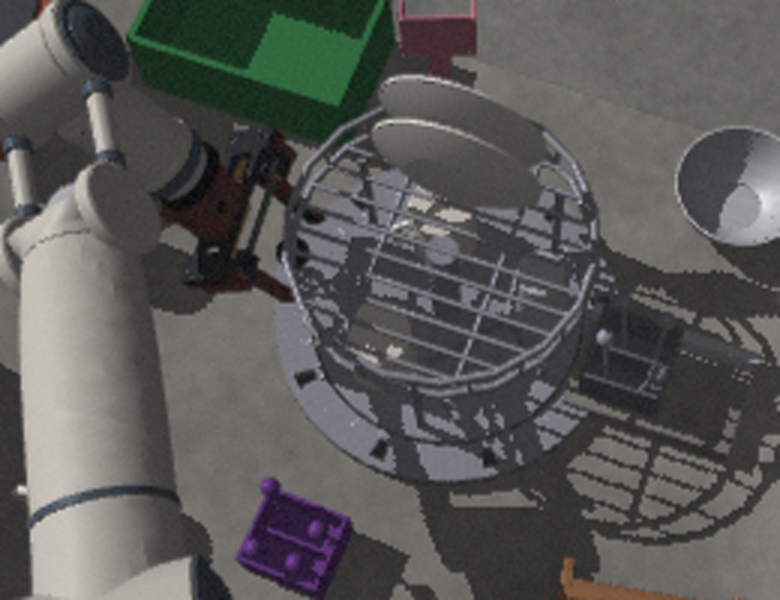

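The fingers, at crop (310,215) and (280,290), straddle the black knob at (292,250), clear of the basket. Next I'll close and draw the pin.

Run:
```python
from h import *
close();st("closed")
p,o=pose(95,z=.098);move_l(p,.05,o);st("up6")
p,o=pose(95,z=.111);move_l(p,.05,o);hold(.15);st("up19")
```

```text
closed 5.29 [0.6032 0.2461 0.083 ] F [ 0.2 -0.5 -1. ] gap 0.035 ff 30.0
up6 5.56 [0.603  0.2461 0.0884] F [-0.2 -0.2 -5.7] gap 0.0346 ff 30.0
up19 6.12 [0.6032 0.2461 0.1016] F [ 0.2  0.3 -6.5] gap 0.0345 ff 30.0
```

Run:
```python
from h import *
for a in (100,107,114,121,128,135):
    p,o=pose(a,z=.111);move_l(p,.12,o)
    st(a)
p,o=pose(135,z=.103);move_l(p,.04,o);st("dn")
p,o=pose(135,z=.094);move_l(p,.04,o);hold(.2);st("dn2")
```

```text
100 6.38 [0.5884 0.2441 0.1019] F [ 0.1 -0.8 -6.9] gap 0.0346 ff 30.0
107 6.7 [0.5694 0.2396 0.1023] F [-0.8  0.3 -6.8] gap 0.0344 ff 30.0
114 7.02 [0.551  0.2327 0.1023] F [-1.   0.9 -7. ] gap 0.0345 ff 30.0
121 7.33 [0.5334 0.2237 0.1023] F [-1.5  2.3 -7.5] gap 0.0346 ff 30.0
128 7.65 [0.5169 0.2124 0.1022] F [-2.8  1.5 -7.1] gap 0.0348 ff 30.0
135 7.97 [0.5019 0.1991 0.1022] F [-3.4  3.7 -6.3] gap 0.0348 ff 30.0
dn 8.32 [0.5022 0.1994 0.094 ] F [-5.7  3.3 -7.1] gap 0.0347 ff 30.0
dn2 8.89 [0.5022 0.1994 0.0855] F [-4.9  3.  -5.9] gap 0.035 ff 30.0
```

The wrist still carries the spring pull at 2.5 mm of lift, so the pin is in the hole. I'll release it and check.

Run:
```python
from h import *
gripper_open();hold(.2);st("open")
p,o=pose(135,back=.15);move_l(p,.2,o);st("back")
s=state();move_l([p[0]-.05,p[1],.34],.3)
d=np.array([-.17,.985]);d/=np.linalg.norm(d)
a=np.arctan2(d[1],d[0])
g=np.array([.3795,-.2463])
# tool y across the stick
for sgn in(1,-1):
    y=sgn*np.array([-d[1],d[0],0]);z=np.array([0,0,-1.]);M=np.stack([np.cross(y,z),y,z],1)
    print(sgn,inverse_kinematics([*g,.25],q(M)))
im=get_image("top");np.savez("top1.npz",**im);im2=get_image("scene");np.savez("scene1.npz",**im2)
cv2.imwrite("pics/t2.png",np.hstack([cv2.resize(i["frame"][90:240,235:335],None,fx=4,fy=4,interpolation=cv2.INTER_CUBIC) for i in (im,im2)]));st()
```

```text
open 10.03 [0.5017 0.1987 0.085 ] F [ 1.1 -0.6 -0.1] gap 0.0879 ff 0.0
back 10.93 [0.4408 0.2591 0.2046] F [ 0.1  0.4 -1. ] gap 0.0881 ff 0.0
1 [-6.50902567e-01 -3.00469202e-01  1.56101046e+00 -4.44089210e-16
  1.88105139e+00  2.31978489e+00]
-1 [-6.50902567e-01 -3.00469202e-01  1.56101046e+00 -4.44089210e-16
  1.88105139e+00 -8.21807760e-01]
 11.65 [0.3911 0.2592 0.3371] F [-0.1  0.7 -0.3] gap 0.088 ff 0.0
```

View pics/t2.png

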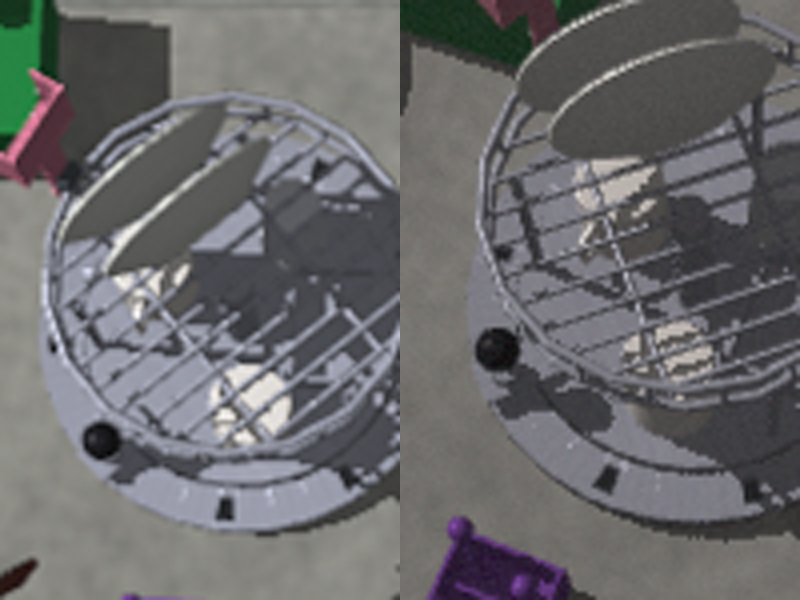

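The rack has turned and the black knob is free at (100,440) in the top half and (497,350) in the scene half. I'll triangulate its height and azimuth to confirm the drop.

Run:
```python
from h import *
A=[];B=[]
for n in("top","scene"):
    im=dict(np.load(n+"1.npz"));K=im["camera_matrix"];Vi=np.linalg.inv(im["view"])
    seed=(260,200) if n=="top" else (259,177)
    w=im["frame"][seed[1]-10:seed[1]+10,seed[0]-10:seed[0]+10].max(2)
    t=cv2.connectedComponentsWithStats((w<48).astype(np.uint8));k=1+np.argmax(t[2][1:,4]);u,v=t[3][k]+np.array(seed)-10
    print(n,u,v,t[2][k])
    d=Vi[:3,:3]@[(u-K[0,2])/K[0,0],-(v-K[1,2])/K[1,1],-1];d/=np.linalg.norm(d);N=np.eye(3)-np.outer(d,d)
    A.append(N);B.append(N@Vi[:3,3])
    o=Vi[:3,3];p=o+d*(.092-o[2])/d[2];print("at z=.092",p,np.degrees(np.arctan2(p[1]-c[1],p[0]-c[0])),np.hypot(*(p[:2]-c)))
p=np.linalg.solve(sum(A),sum(B));print(p,np.degrees(np.arctan2(p[1]-c[1],p[0]-c[0])))
```

```text
top 260.2 199.89090909090908 [ 6  6  9  9 55]
at z=.092 [0.49829035 0.20353598 0.092     ] 134.68302849389295 0.16952835362804583
scene 259.0689655172414 177.08045977011494 [ 5  5 11 11 87]
at z=.092 [0.49792913 0.20397207 0.092     ] 134.66624655743948 0.17009243396606777
[0.49805735 0.20370831 0.09222405] 134.69803952087284
```

The pin is fully down (knob z 0.092, azimuth 134.7°). Now I'll pick up the stick.

```bash
cat >> h.py <<'E'
def dn(yaw):  # tool down, closing across a stick whose x has this yaw
    d=np.array([np.cos(yaw),np.sin(yaw),0]);y=np.array([d[1],-d[0],0]);z=np.array([0,0,-1.])
    return q(np.stack([np.cross(y,z),y,z],1))
E
python3 - <<'E'
from h import *
a=np.arctan2(.985,-.17);g=[.3795,-.2468]
move_to([.36,0,.34],dn(a));move_to([*g,.16],dn(a));move_l([*g,.043],.12);st("at")
close();st("closed");move_l([*g,.16],.12);hold(.2);st("up")
im=get_image("scene");cv2.imwrite("pics/s3.png",cv2.resize(im["frame"][90:390,220:540],None,fx=2,fy=2))
print(inverse_kinematics([.6185,-.301,.16],dn(np.pi/2)),inverse_kinematics([.6185,-.301,.08],dn(np.pi/2)),inverse_kinematics([.6185,-.165,.08],dn(np.pi/2)))
E
```

```text
at 15.09 [ 0.38   -0.2471  0.044 ] F [ 0.4 -0.1  0.1] gap 0.0879 ff 0.0
closed 16.12 [ 0.3795 -0.2468  0.043 ] F [-0.5  0.6 -0.1] gap 0.0222 ff 30.0
up 17.44 [ 0.3792 -0.2466  0.1592] F [-0.5  0.7 -1.3] gap 0.0218 ff 30.0
[-5.02369040e-01  3.28568196e-01  1.08547585e+00 -4.44089210e-16
  1.72754861e+00 -5.02369040e-01] [-5.02369040e-01  3.47152308e-01  1.20456733e+00 -4.44089210e-16
  1.58987301e+00 -5.02369040e-01] [-3.13842183e-01  2.19650024e-01  1.35581038e+00 -4.44089210e-16
  1.56613225e+00 -3.13842183e-01]
```

View pics/s3.png

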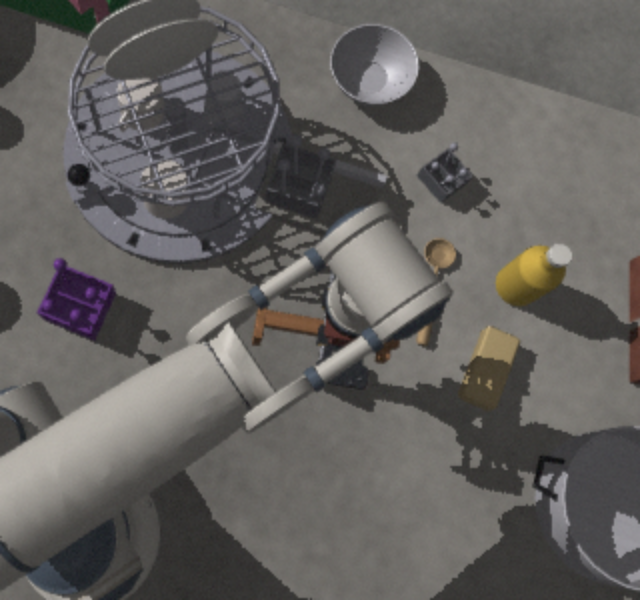

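The stick is held level, head (258,325) towards the rack. I'll carry it behind the caddy and lower it.

Run:
```python
from h import *
o=dn(np.pi/2)
move_l([.42,-.31,.20],.15,o);move_l([.6185,-.315,.20],.15);move_l([.6185,-.315,.081],.1);st()
for n in("top","scene"):
    im=get_image(n);P=cloud(im);f=im["frame"];hsv=cv2.cvtColor(f,cv2.COLOR_BGR2HSV)
    m=(cv2.inRange(hsv,(5,110,50),(17,255,255))>0)&(abs(P[...,0]-.62)<.06)&(P[...,1]>-.3)&(P[...,1]<-.1)
    q_=P[m];q_=q_[(q_[:,2]>.08)];hd=q_[q_[:,1]>q_[:,1].max()-.016];print(n,len(hd),hd.min(0),hd.max(0))
    b=q_[q_[:,1]<q_[:,1].max()-.022];
    if len(b)>5:print("bar",[(round(y,2),b[(abs(b[:,1]-y)<.01),0].mean()) for y in np.arange(-.29,-.2,.02) if (abs(b[:,1]-y)<.01).any()])
    c_=f[120:240,280:440];cv2.imwrite(f"pics/{n}4.png",cv2.resize(c_,None,fx=4,fy=4,interpolation=cv2.INTER_CUBIC))
```

```text
21.02 [ 0.619  -0.3153  0.0822] F [ 0.2 -0.  -0.8] gap 0.0221 ff 30.0
top 72 [ 0.59006866 -0.21721131  0.08457342] [ 0.6498297  -0.20138459  0.1132709 ]
bar [(np.float64(-0.29), np.float64(0.6155415018214211)), (np.float64(-0.25), np.float64(0.6205869753927988)), (np.float64(-0.23), np.float64(0.6191436417374228))]
scene 13 [ 0.61694402 -0.27096366  0.09985699] [ 0.62975272 -0.25544758  0.11064494]
bar [(np.float64(-0.29), np.float64(0.6112820524292588)), (np.float64(-0.27), np.float64(0.619895702001938))]
```

View pics/scene4.png

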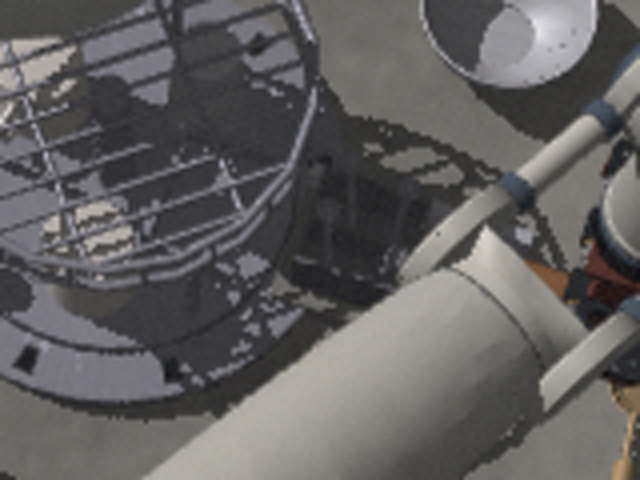

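The stick is behind the caddy, with the top view giving the head at x 0.590–0.650 and its face at y ≈ -0.201, but the arm hides it in the scene view. I'll push in stages, watching the force.

Run:
```python
from h import *
for y,x in((-.285,.6185),(-.25,.619),(-.22,.6195),(-.195,.6195),(-.18,.6195)):
    move_l([x,y,.081],.05);st(y)
im=get_image("top")
cv2.imwrite("pics/t5.png",cv2.resize(im["frame"][110:235,250:430],None,fx=4,fy=4,interpolation=cv2.INTER_CUBIC))
P=cloud(im);hsv=cv2.cvtColor(im["frame"],cv2.COLOR_BGR2HSV)
m=(cv2.inRange(hsv,(5,110,50),(17,255,255))>0)&(abs(P[...,0]-.62)<.06)&(P[...,1]>-.2)&(P[...,1]<.0)&(P[...,2]>.08)
print(P[m].max(0),P[m].min(0))
```

```text
-0.285 21.88 [ 0.6186 -0.2848  0.081 ] F [-0.1  0.4 -1.9] gap 0.022 ff 30.0
-0.25 22.73 [ 0.619  -0.2496  0.0809] F [-0.4  0.9 -1.3] gap 0.0217 ff 30.0
-0.22 23.48 [ 0.6194 -0.2193  0.0808] F [ 1.2  0.5 -1.6] gap 0.0218 ff 30.0
-0.195 24.12 [ 0.6196 -0.1945  0.0811] F [-0.2  0.4 -2.2] gap 0.0214 ff 30.0
-0.18 24.57 [ 0.6195 -0.1793  0.0809] F [ 0.2  0.7 -1.1] gap 0.0218 ff 30.0
[ 0.62617014 -0.07791881  0.10612202] [ 0.61304093 -0.14224535  0.09806957]
```

View pics/t5.png

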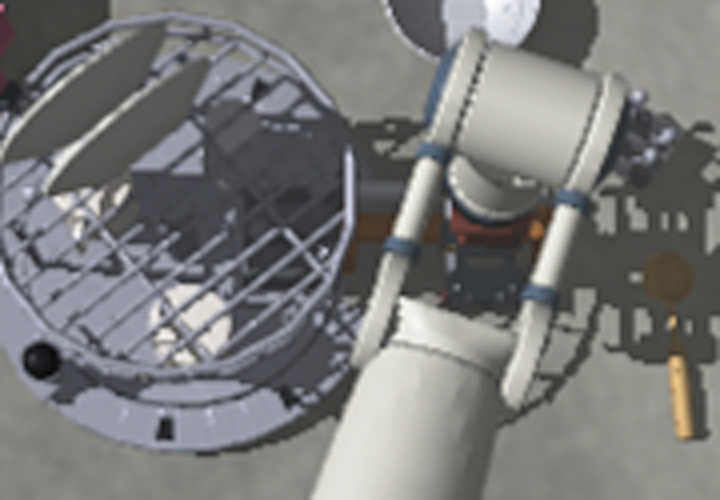

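The caddy has gone under the basket with the stick head just behind it, near (350,240). I'll creep in until the back stop resists.

Run:
```python
from h import *
f0=state()["ft_force"][1]
for y in np.arange(-.177,-.157,.002):
    move_l([.6195,y,.081],.03);hold(.1);st(round(y,4))
    if state()["ft_force"][1]-f0<-7:break
```

```text
-0.177 24.98 [ 0.6195 -0.1769  0.081 ] F [-0.8 -0.4 -2.2] gap 0.0218 ff 30.0
-0.175 25.32 [ 0.6195 -0.1751  0.0811] F [-0.2 -1.7 -1.4] gap 0.0223 ff 30.0
-0.173 25.68 [ 0.6195 -0.1729  0.081 ] F [ 1.4 -0.2 -1.9] gap 0.0222 ff 30.0
-0.171 26.02 [ 0.6195 -0.1708  0.0809] F [ 0.9 -1.  -1.3] gap 0.0217 ff 30.0
-0.169 26.38 [ 0.6195 -0.1691  0.081 ] F [-0.3 -2.  -1.7] gap 0.0219 ff 30.0
-0.167 26.73 [ 0.6195 -0.169   0.0816] F [-0.1 -8.  -1.2] gap 0.022 ff 30.0
```

The stop resists at the expected place (face about 138 mm from the axis). I'll back off, check the caddy, then lay the stick down.

Run:
```python
from h import *
move_l([.6195,-.19,.081],.05);move_l([.6195,-.315,.081],.12);move_l([.6195,-.315,.18],.15);move_l([.40,-.30,.18],.2)
move_l([.38,-.235,.14],.15)
for n in("top","scene"):
    im=get_image(n);P=cloud(im)
    m=(abs(P[...,2]-.091)<.005)&(P[...,1]<.1)&(P[...,1]>-.3)&(P[...,0]>.56)&(P[...,0]<.68)
    q_=P[m];print(n,len(q_),np.percentile(q_[:,:2],[2,98],axis=0))
    if n=="top":cv2.imwrite("pics/t6.png",cv2.resize(im["frame"][110:235,240:420],None,fx=4,fy=4,interpolation=cv2.INTER_CUBIC))
st()
```

```text
top 79 [[ 0.57871938 -0.05316573]
 [ 0.67955614  0.07873532]]
scene 85 [[ 0.57554597 -0.05328914]
 [ 0.66448069  0.08158075]]
 31.36 [ 0.3805 -0.2358  0.1408] F [ 0.8 -0.2 -1.4] gap 0.0216 ff 30.0
```

View pics/t6.png

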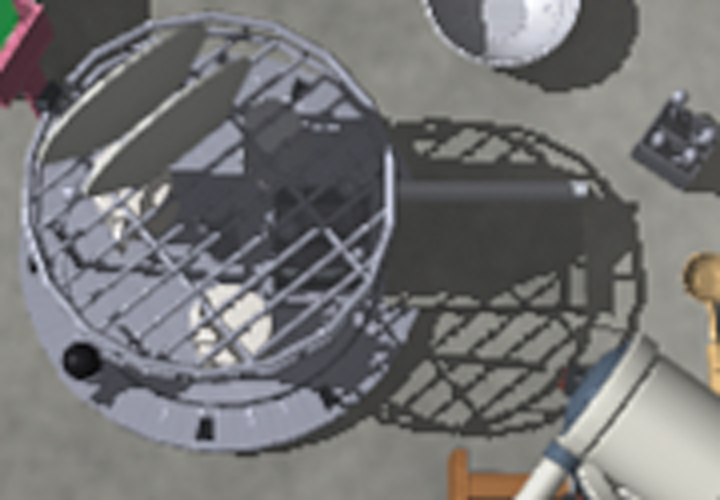

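The track is empty and the caddy sits in the bay, its outer rim at y = -0.053 against about -0.055 expected. The knob is still in place at (82,360). Now I'll lay the stick down.

Run:
```python
from h import *
move_l([.38,-.235,.05],.1);move_l([.38,-.235,.0435],.03);hold(.2);st("down")
z=.0435
while state()["ft_force"][2]<3 and z>.0405:
    z-=.001;move_l([.38,-.235,z],.02);hold(.1);st(z)
gripper_open();hold(.2);move_l([.38,-.235,.16],.12);move_l([.30,-.1,.30],.2);hold(.3)
im=get_image("top");cv2.imwrite("pics/t7.png",im["frame"][80:300,150:500]);P=cloud(im)
hsv=cv2.cvtColor(im["frame"],cv2.COLOR_BGR2HSV)
m=(cv2.inRange(hsv,(5,110,60),(17,255,255))>0)&(abs(P[...,0]-.38)<.06)&(P[...,1]>-.36)&(P[...,1]<-.1)
b=P[m];b=b[b[:,2]>.058];print(b.min(0),b.max(0),[(round(y,2),np.median(b[abs(b[:,1]-y)<.01,2]).round(4)) for y in np.arange(-.31,-.12,.03) if (abs(b[:,1]-y)<.01).any()]);st()
```

```text
down 32.98 [ 0.38   -0.235   0.0436] F [-0.2 -0.3 -2.5] gap 0.0218 ff 30.0
0.042499999999999996 33.33 [ 0.3803 -0.2352  0.043 ] F [0.2 0.5 2.6] gap 0.0219 ff 30.0
0.041499999999999995 33.67 [ 0.3803 -0.2352  0.0429] F [-2.2  2.3  8.1] gap 0.0221 ff 30.0
[ 0.32839996 -0.31986159  0.05889187] [ 0.39170153 -0.12796259  0.65512242] [(np.float64(-0.31), np.float64(0.0673)), (np.float64(-0.28), np.float64(0.0657)), (np.float64(-0.25), np.float64(0.0656)), (np.float64(-0.22), np.float64(0.0661)), (np.float64(-0.13), np.float64(0.6528))]
 37.67 [ 0.3    -0.1002  0.2996] F [ 0.5 -0.2 -0.9] gap 0.0877 ff 0.0
```

View pics/t7.png

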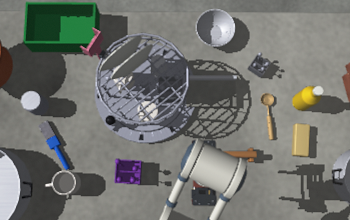

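The stick lies flat on the ledge at (235,155), with its bar top at 0.066 m all along. It is clear of the rack and track, and the bystanders look unmoved.

```bash
python3 -c "
from bench import *
print(job_done())"
```

```text
the job is handed in; nothing more can be done
None
```

I handed the job in at about 38 s of the 72 s: the rack is one hole on with the pin fully down, the caddy was pushed home against the back stop with the stick, and the stick lies flat on the ledge clear of everything; the hand-in call returned no verdict.

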